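# Refill the empty hook of the padlock spinner

## Robot

A 6-joint arm with a two-finger parallel gripper is mounted at the origin on a cart in front of the work surface, level with it; the furniture and walls round the work are solid. World frame = base frame: x ahead of the robot, y to its left, z up, the work surface at z = 0. Lengths are in m, angles in degrees, forces in N, time in s.
With the tool pointing down it reaches from about 0.375 to 0.9 m from the base axis. Payload 3.1 kg.
Tool frame: the origin (TCP) lies on the centre line of the jaws, within the pads' length; the fingertips stand 19 mm ahead of it and the grasp point (between the pads) is the TCP (tips_ahead is the distance from the TCP to the fingertips, in m); z points along the fingers, y is the line along which they close (so a half turn about z gives the same grasp; the last joint's range is limited). The gripper opens to 87 mm and grips with 3 to 60 N. Pads are 19 mm wide; open, the fingers measure 117 mm over their backs; the gripper's body (75 mm by 190 mm) begins 51 mm behind the grasp point.
Start: joints at [58.241, 30.224, 82.088, -0, 67.689, -10.227], TCP at [0.229, 0.581, 0.242] pointing down, gripper open.
Joint ranges: [-176.69, 176.69], [-43.24, 126.21], [12.49, 139.97], [-82, 262], [0, 151.66], [-163.58, 163.58]. Speed limits (degrees/s): [159.86, 159.86, 180, 180, 180, 180].

## Interface

Orientations are given as a 3x3 rotation matrix whose columns are the frame's x, y, z axes.
In Python, from rig import read_state, capture, hand_in, trace, landmark_of, tips_ahead gives the robot as it stands.
- The arm moves only by the shell command python3 -m jog 'ROWS'. ROWS is JSON, a list of rows, each an object of numbers: "tx", "ty", "tz": the shift along the tool's x, y, z in cm; "roll": the turn about the tool's z in rad; "jaw": the opening, from 0 (shut) to 1 (fully open). A call has 1 to 8 rows; each row shifts and turns the commanded pose from where the row before left it, along the tool's axes as they then stand; what a row does not reach is not made up. A row lasts 1/10 s, in which the tool goes at most 50 mm and 8.59 degrees, less where a joint would pass 70% of its speed; a pose out of reach is approached as far as the arm can. A call with a gripper value outside its range is refused whole. The fingers move at their own pace and stop on an object; the grip force is fixed at half the most. Time passes only in rows, so rows that do not move let the fingers close. It gives the time, the measured TCP pose, the force, the opening and the grip force at its end, in the units of the state.
- read_state(): the state, without advancing time (a new reading comes with each control period).
- capture(name): name is "scene" or "top" or "wrist"; returns a dict with "img" (480x640x3 uint8, red, green, blue), "vertical_fov" (degrees; the focal length in pixels is half the picture's height over the tangent of half this angle, whatever the lens; pixels are square), "cx", "cy" (the principal point, pixels), "cam_to_world" (4x4, takes a point from camera to world coordinates); the wrist camera has in their place "tool_from_camera" (4x4, takes a point from camera to tool coordinates, whose origin is the TCP and whose axes are the flange's). Camera axes: x right, y up, looking along -z (the intrinsics and any distortion apply to the point x, -y, -z); pixel columns grow to the right and rows downward; lengths in m; the calibration is good to about 2 mm. A picture is of the moment at which its call begins: read the wrist's pose just before it. There is no depth.
- hand_in(): hands the job in; it is judged then, once.
Trained networks look in the newest picture that a camera, given by its name, has taken for a name from the list of things; names that differ only in an ending like _2 or _b are one class to them, and where a whole thing is asked for, a point or a joint stands for the part that bears it (a point fixed in the world has none). Each returns a list of dicts, best first, with "p" (0 to 1); they miss things now and then, are a little off and sometimes report something else, mostly with a low value. They report only what shows in the picture. A call takes as long as a camera call.
- trace(camera, thing): "pixels" (480x640 bool, what is visible of it) and "bbox" ([left, top, width, height] in pixels, round what is visible of it).
- landmark_of(camera, thing): "point" ([row, column] in pixels: a listed point, or the origin of a listed thing).
The state is a dict: "time_s": time; "joint_positions": joint angles; "qvel": joint speeds; "tau": joint torques, N m; "position": TCP position; "tcp_rot": TCP orientation; "force": force on the tool from outside, world axes, zero at the start; "moment": the same for the moment, N m; "opening": opening from 0.0 (shut) to 1.0 (fully open); "grasp_force": force on a finger pad.
Only numpy, scipy, OpenCV 4.12 (cv2) and the standard library are available. Lean on these libraries where they do the work, as an engineer would, in place of code of your own. Each camera call takes 0.05 s, during which the arm holds its last target. There are 200 camera calls.

## Task

Refill the padlock spinner on the worktop: turn its head so that the one empty hook points straight at the worktop's front edge, and hang the brass padlock from the plywood lock sorter by its shackle on that hook, with the spinner left in that position. In its pocket the padlock can only be gripped by its broad faces, which covers the shackle, so set it down on the open worktop on the way and take it again by its narrow edges. Leave the other two locks in their pockets and do not knock the oil bottle over.

Things in the scene. Friction and masses are not known exactly. Their poses are not given: they have to be found in the camera images.
- spinner: countertop padlock display: grey square steel foot 150 x 150 x 8 mm, edges parallel to the worktop's edges, with a steel post 17 mm thick. It does not move. Origin: centre of the foot's underside; x points away from the robot, y to its left, z up
- spinner_head (a joint): angle of the turning head on the post (stiff, stays where left, +-3.1 rad): 0 when the empty hook points straight at the worktop's front edge (world -x), positive counter-clockwise from above. Black hub 58 mm wide, top 143 mm above the worktop, knob 26 mm wide and 15 mm tall on it; four level hooks at 90 degrees, three of which carry a brass padlock fixed to the head
- hook_seat (a point): point on the empty hook, 80 mm from the post axis, 132 mm up (top of its wires). Its x runs along the hook towards the post, y across it, z up. A hook is two parallel steel wires 4 mm thick, 10.5 mm wide over both, centre line 130 mm above the worktop, straight from the hub to 94 mm from the axis, then bent up at 45 degrees to the tip
- hook_tip (a point): upturned end of the empty hook: centre of its cross wire, 101.5 mm from the post axis, 7.5 mm above the centre line of the straight part (the tip's highest point is 2 mm more)
- sorter: plywood lock sorter with three pockets in a row along its y, fixed: 60 mm (x) x 144 mm (y), floor 5 mm thick, pockets 44 mm wide between 3 mm dividers that rise to 52 mm (60 mm deep up to 41 mm high), pocket centres at y = -47, 0, +47 mm; lips to 12 mm high at x = +-16.5 mm. Origin: centre of the underside; its length runs roughly along the worktop's front edge
- brass_padlock: the brass padlock to hang, locked, 0.16 kg, standing on its foot in one of the three pockets: body 40 mm wide (own y) x 34 mm tall (own x) x 13.5 mm thick (own z), steel shackle above it 6 mm thick, 31 mm wide outside; 61 mm tall in all. Own x points up through the shackle, y along its width, z square to its broad faces. Origin: back face (z = 0), mid width, 30.5 mm above the foot
- padlock_grip (a point): centre of the brass padlock's body, 17 mm above its foot, mid width and mid thickness; axes as the padlock
- shackle_eye (a point): centre of the opening under the brass padlock's shackle, 44 mm above its foot, mid width and mid thickness; the opening is 18 mm wide (own y), reaches 10 mm below this point and 10.5 mm above it (7.5 mm near 5 mm off the middle); a thing passes through along own z. Hanging on the hook, this point is about 6 mm below the wires' centre line
- block_padlock: grey block padlock, 41 x 53 x 24 mm, standing on end in another pocket, to be left there. Origin in its broad side; own y up
- lock_cylinder: grey door lock cylinder, 33 x 65 x 17 mm, standing on end in the third pocket, to be left there. Origin in its side; own y up
- oil_bottle: small oil bottle with a red spout, 42 mm wide, 131 mm tall, standing farther back. Origin: centre of its underside, z up

How it is judged (in metres and radians):
On the way:
1. the brass padlock has been put down on the worktop outside the sorter and let go (height (world z) of padlock_grip below 0.03 m and horizontal distance between padlock_grip and sorter above 0.05 m and (x of padlock_grip in the frame of sorter above 0.035 m or x of padlock_grip in the frame of sorter below -0.035 m or y of padlock_grip in the frame of sorter above 0.075 m or y of padlock_grip in the frame of sorter below -0.075 m) and contact force between the fingers and brass_padlock below 0.05 N and linear speed of brass_padlock below 0.03 m/s), for 0.2 s.
At the end, for the whole second after the job is handed in: the brass padlock hangs at rest by its shackle on the empty hook: hook through the shackle opening, shackle behind the upturned tip, upright within 20 degrees, and the hook points straight at the worktop's front edge within 0.2 rad (11 degrees) (x of shackle_eye in the frame of hook_seat between -0.014 and 0.045 m and y of shackle_eye in the frame of hook_seat between -0.009 and 0.009 m and z of shackle_eye in the frame of hook_seat between -0.015 and 0 m and angle between brass_padlock's own x axis and vertical below 0.35 rad and value of joint spinner_head between -0.2 and 0.2 rad and linear speed of brass_padlock below 0.03 m/s and velocity of joint spinner_head between -0.1 and 0.1 rad/s); the robot touches nothing.
It fails at once if the block padlock or the lock cylinder is taken out of its pocket (shifted by more than 30 mm or tipped over) (distance of any of block_padlock, lock_cylinder from where it was at the start of the episode above 0.03 m or angle between any of block_padlock, lock_cylinder's own y axis and vertical above 0.6 rad).
It fails at once if the oil bottle is knocked over (angle between oil_bottle's own z axis and vertical above 0.6 rad).
It also fails if it takes over 72 s, if anything falls off the work surface, if the arm or the gripper's body presses on something with over 40 N, if the wrist force passes 120 N, or if a joint passes its speed limit or range.

## Working session

There is one attempt and no reset: what is moved stays moved. The work goes in short steps, Python scripts to look and compute and a shell command to move; the robot and the scene stay as the last step left them, time stands still between calls to the robot, and variables do not carry over. Pictures are saved under pics/ and viewed, at most 10 in all, crops included, and the job is handed in when it is done.

```bash
ls; mkdir -p pics
cat > h.py <<'E'
import numpy as np, cv2
from rig import read_state, capture, hand_in, trace, landmark_of, tips_ahead
def cam(c, st=None):
    f=240/np.tan(np.radians(c["vertical_fov"])/2)
    if "cam_to_world" in c: M=np.array(c["cam_to_world"])
    else:
        T=np.eye(4);T[:3,:3]=np.array(st["tcp_rot"]);T[:3,3]=st["position"];M=T@np.array(c["tool_from_camera"])
    return f,c["cx"],c["cy"],M
def ray(C,rc):
    f,cx,cy,M=C; d=np.array([(rc[1]-cx)/f,-(rc[0]-cy)/f,-1.]); return M[:3,3],M[:3,:3]@d
def at_z(C,rc,z):
    o,d=ray(C,rc); return o+d*(z-o[2])/d[2]
def proj(C,p):
    f,cx,cy,M=C; q=M[:3,:3].T@(np.array(p)-M[:3,3]); return np.array([cy-f*q[1]/q[2]*-1*-1 if 0 else cy+f*q[1]/q[2], cx-f*q[0]/q[2]])
def tri(rays):
    A=np.zeros((3,3));b=np.zeros(3)
    for o,d in rays:
        d=d/np.linalg.norm(d);P=np.eye(3)-np.outer(d,d);A+=P;b+=P@o
    p=np.linalg.solve(A,b); r=[np.linalg.norm((np.eye(3)-np.outer(d,d)/(d@d))@(p-o)) for o,d in rays]
    return p,r
E
python3 - <<'E'
from h import *
st=read_state(); print(st["time_s"],st["opening"],tips_ahead)
print(np.round(st["tcp_rot"],3))
ims=[]
Cs={}
for n in ["scene","top","wrist"]:
    c=capture(n); C=cam(c,st); Cs[n]=C
    print(n,[k for k in c if k!="img"],np.round(C[3],3).tolist(),round(C[0],1),c["cx"],c["cy"])
    cv2.imwrite(f"pics/{n}0.png",c["img"][:,:,::-1])
P={}
for t in ["spinner","hook_seat","hook_tip","sorter","brass_padlock","padlock_grip","shackle_eye","block_padlock","lock_cylinder","oil_bottle"]:
    for n in ["scene","top"]:
        for r in landmark_of(n,t)[:2]:
            print(t,n,np.round(r["point"],1),round(r["p"],2))
            P.setdefault((t,n),r["point"])
    if (t,"scene") in P and (t,"top") in P:
        p,r=tri([ray(Cs[n],P[t,n]) for n in ["scene","top"]]);print("  ->",np.round(p,4),np.round(r,4))
E
```

```text
pics
0.0 1.0010852497503646 0.019
[[-0.93   0.367 -0.001]
 [ 0.367  0.93  -0.002]
 [ 0.    -0.002 -1.   ]]
scene ['vertical_fov', 'cx', 'cy', 'cam_to_world'] [[0.57, 0.429, -0.701, -0.181], [-0.822, 0.291, -0.49, -0.597], [-0.006, 0.855, 0.518, 0.665], [0.0, 0.0, 0.0, 1.0]] 461.7 323.53831443899384 243.9195155007268
top ['vertical_fov', 'cx', 'cy', 'cam_to_world'] [[0.013, 0.998, -0.055, 0.533], [-1.0, 0.013, -0.007, -0.071], [-0.006, 0.056, 0.998, 1.273], [0.0, 0.0, 0.0, 1.0]] 469.7 313.49581999003027 243.99291750762276
wrist ['vertical_fov', 'cx', 'cy', 'tool_from_camera'] [[0.367, -0.889, -0.273, 0.155], [0.93, 0.35, 0.11, 0.611], [-0.002, -0.295, 0.956, 0.384], [0.0, 0.0, 0.0, 1.0]] 355.0 321.06160297840114 248.7089898924142
spinner scene [339.9 454.9] 0.81
spinner scene [317.3 469.5] 0.18
spinner top [263.9 444.1] 0.7
spinner top [259.5 193.2] 0.24
  -> [ 0.5541 -0.4128  0.0038] [0.0016 0.0016]
hook_seat top [293.  476.5] 0.87
hook_tip scene [322.3 472.6] 0.59
hook_tip top [296.8 480.3] 0.81
  -> [ 0.4725 -0.4611  0.1333] [0.0052 0.0052]
sorter scene [248.3 225.4] 0.89
sorter top [258.2 194.2] 0.74
sorter top [266.7 441.9] 0.45
  -> [ 0.5636  0.2632 -0.015 ] [0.0029 0.0029]
brass_padlock top [261.3 173.4] 0.45
padlock_grip scene [233.  212.7] 0.57
padlock_grip top [260.  173.5] 0.63
  -> [0.5591 0.3061 0.0232] [0.0057 0.0057]
shackle_eye scene [227.3 212.7] 0.48
block_padlock scene [236.7 218.5] 0.68
lock_cylinder scene [241.8 228.3] 0.65
lock_cylinder top [268.4 206.3] 0.54
lock_cylinder top [297.6 477.7] 0.2
  -> [0.5362 0.2172 0.0354] [0.0032 0.0032]
oil_bottle scene [225.1 289.5] 0.57
oil_bottle top [195.2 228.2] 0.49
  -> [0.7349 0.1687 0.0101] [0.0032 0.0032]
```

Run:
```python
import cv2,numpy as np
s=cv2.imread('pics/scene0.png');t=cv2.imread('pics/top0.png')
a=cv2.resize(s[190:290,170:310],None,fx=2.8,fy=3,interpolation=3)
b=cv2.resize(t[210:310,120:260],None,fx=2.8,fy=3,interpolation=3)
c=cv2.resize(t[200:350,390:540],(400,300),interpolation=3)
d=cv2.resize(s[220:370,380:530],(400,300),interpolation=3)
a=cv2.resize(a,(400,300));b=cv2.resize(b,(400,300))
cv2.imwrite('pics/m0.png',np.vstack([np.hstack([a,b]),np.hstack([d,c])]))
cv2.imwrite('pics/full.png',np.hstack([cv2.resize(s,(400,300)),cv2.resize(t,(400,300))]))
```

```text
(no output)
```

View pics/m0.png

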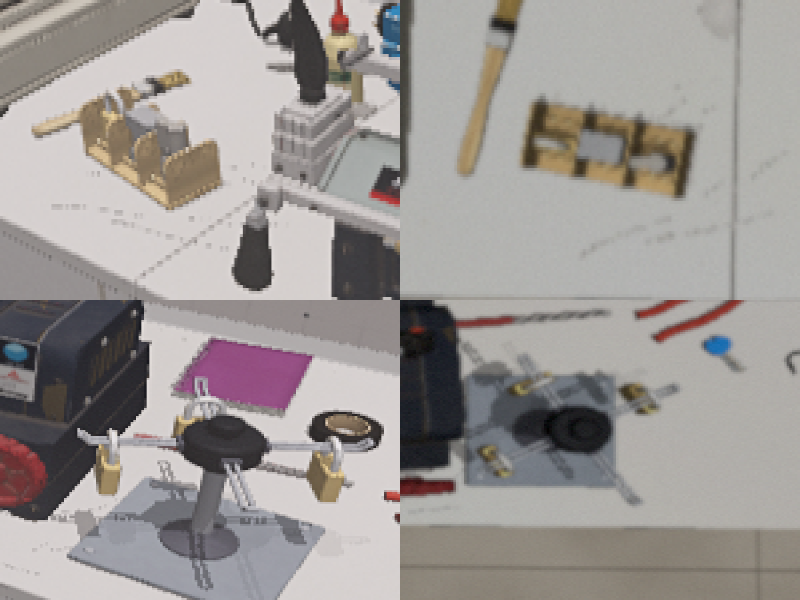

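View pics/full.png

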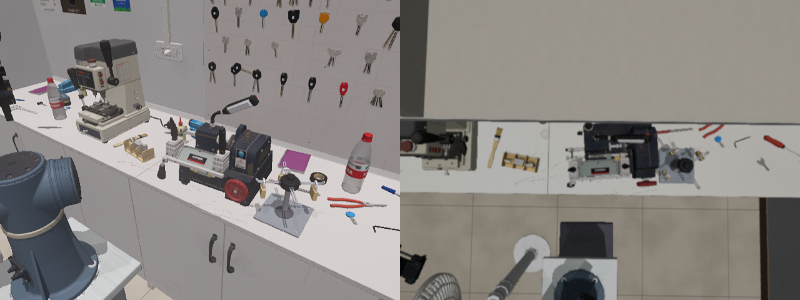

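The top view has the brass lock in the sorter's left (+y) pocket at about (260,173). The scene view has the empty hook at about (322,473), pointing to the front right, roughly 30° off. Next I look closer with the wrist camera.

```bash
python3 -m jog '[{"roll":0.1495},{"roll":0.1495},{"roll":0.1495},{"roll":0.1495},{"roll":0.1495},{"roll":0.1495},{"roll":0.1495},{"roll":0.1495}]' && python3 -m jog '[{"tx":-5},{"tx":-5},{"tx":-5},{"tx":-5},{"tx":-3.5,"ty":3.5},{"tx":-3.5,"ty":3.5},{"tx":-3,"ty":3.5},{"ty":5}]' && python3 -m jog '[{"ty":5},{"ty":5},{"ty":5},{"ty":2},{"ty":0}]'
python3 - <<'E'
from h import *
st=read_state(); print(st["time_s"],np.round(st["position"],4),np.round(st["tcp_rot"],3).tolist(),np.round(st["joint_positions"],1),st["force"])
c=capture("wrist");C=cam(c,st);img=c["img"]
for t,z in [("sorter",0),("brass_padlock",.0355),("padlock_grip",.022),("shackle_eye",.049),("block_padlock",.03),("lock_cylinder",.035)]:
    for r in landmark_of("wrist",t)[:2]: print(t,np.round(r["point"],1),round(r["p"],2),np.round(at_z(C,r["point"],z),4))
cv2.imwrite('pics/w1.png',img[:,:,::-1])
E
```

```text
1.15 [0.2293 0.5814 0.2415] [[-0.93, 0.367, -0.0], [0.367, 0.93, -0.0], [0.0, -0.0, -1.0]] [ 58.2  30.2  82.1   0.   67.7 -10.2] [-0.46407187 -0.3030343  -0.74642825]$[0]: bad value
```

View pics/w1.png

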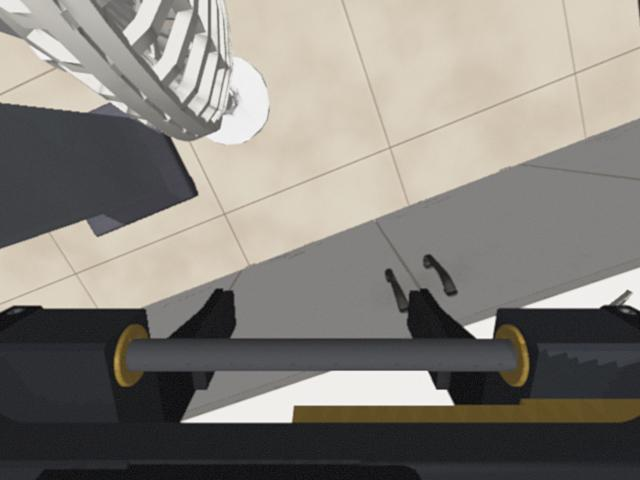

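The wrist view shows only floor and the cart front. The fingers are at the bottom (rows 290-400), and image "up" is tool +x. The move itself was refused, so I check the row format.

```bash
python3 -m jog '[{"tx":0,"ty":0,"tz":0,"roll":0.149,"jaw":1}]' ; python3 -m jog '[{"roll":0.149,"jaw":1}]'; python3 -m jog --help | head -20
```

```text
time_s: 1.6
position: [0.2293, 0.5813, 0.2415]
tcp_rot: [[-0.864, 0.504, -0.0], [0.504, 0.864, -0.0], [-0.0, -0.0, -1.0]]
force: [0.7, -0.5, -0.6]
opening: 1.001
grasp_force: 0.0$[0]: bad value
invalid input: not JSON, or not a number
```

```bash
python3 -m jog '[{"tx":0,"ty":0,"tz":0,"roll":0.149,"jaw":1},{"tx":0,"ty":0,"tz":0,"roll":0.149,"jaw":1},{"tx":0,"ty":0,"tz":0,"roll":0.149,"jaw":1},{"tx":0,"ty":0,"tz":0,"roll":0.149,"jaw":1},{"tx":0,"ty":0,"tz":0,"roll":0.149,"jaw":1},{"tx":0,"ty":0,"tz":0,"roll":0.149,"jaw":1},{"tx":0,"ty":0,"tz":0,"roll":0.149,"jaw":1}]' && python3 -m jog '[{"tx":-5,"ty":0,"tz":0,"roll":0,"jaw":1},{"tx":-5,"ty":0,"tz":0,"roll":0,"jaw":1},{"tx":-5,"ty":0,"tz":0,"roll":0,"jaw":1},{"tx":-5,"ty":0,"tz":0,"roll":0,"jaw":1},{"tx":-3.5,"ty":3.5,"tz":0,"roll":0,"jaw":1},{"tx":-3.5,"ty":3.5,"tz":0,"roll":0,"jaw":1},{"tx":-3,"ty":3.5,"tz":0,"roll":0,"jaw":1},{"tx":0,"ty":5,"tz":0,"roll":0,"jaw":1}]' && python3 -m jog '[{"tx":-3,"ty":4,"tz":0,"roll":0,"jaw":1},{"tx":-3,"ty":4,"tz":0,"roll":0,"jaw":1},{"tx":-3,"ty":4,"tz":0,"roll":0,"jaw":1},{"tx":0,"ty":5,"tz":0,"roll":0,"jaw":1},{"tx":0,"ty":2,"tz":0,"roll":0,"jaw":1},{"tx":0,"ty":0,"tz":0,"roll":0,"jaw":1},{"tx":0,"ty":0,"tz":0,"roll":0,"jaw":1}]'
python3 - <<'E'
from h import *
st=read_state(); print(st["time_s"],np.round(st["position"],4),np.round(st["tcp_rot"],3).tolist(),np.round(st["joint_positions"],1),st["force"])
c=capture("wrist");C=cam(c,st);img=c["img"]
for t,z in [("sorter",0),("brass_padlock",.0355),("padlock_grip",.022),("shackle_eye",.049),("block_padlock",.03),("lock_cylinder",.035)]:
    for r in landmark_of("wrist",t)[:2]: print(t,np.round(r["point"],1),round(r["p"],2),np.round(at_z(C,r["point"],z),4))
cv2.imwrite('pics/w1.png',img[:,:,::-1])
E
```

```text
time_s: 2.3
position: [0.2293, 0.5814, 0.2415]
tcp_rot: [[0.003, 1.0, -0.0], [1.0, -0.003, -0.0], [-0.0, -0.0, -1.0]]
force: [-0.1, 0.4, -0.4]
opening: 1.0
grasp_force: 0.0
time_s: 3.1
position: [0.3835, 0.2783, 0.2415]
tcp_rot: [[-0.001, 1.0, -0.004], [1.0, 0.001, -0.002], [-0.002, -0.004, -1.0]]
force: [0.5, 1.7, -0.1]
opening: 1.0
grasp_force: 0.0
time_s: 3.8
position: [0.5746, 0.1923, 0.241]
tcp_rot: [[-0.003, 1.0, -0.002], [1.0, 0.003, -0.0], [-0.0, -0.002, -1.0]]
force: [-0.6, -0.0, -0.7]
opening: 1.002
grasp_force: 0.0
3.8 [0.5746 0.1923 0.241 ] [[-0.003, 1.0, -0.002], [1.0, 0.003, -0.0], [-0.0, -0.002, -1.0]] [ 7.9 28.8 84.9  0.  66.4  7.8] [-0.61095425 -0.04104664 -0.70911411]
sorter [156.4 304.9] 0.91 [0.558  0.2562 0.    ]
brass_padlock [102.8 297.8] 0.83 [0.5537 0.3052 0.0355]
padlock_grip [105.9 308.9] 0.65 [0.5634 0.3037 0.022 ]
shackle_eye [105.  307.5] 0.68 [0.5631 0.3023 0.049 ]
shackle_eye [236.1 473.7] 0.46 [0.7245 0.1834 0.049 ]
block_padlock [154.9 291.2] 0.84 [0.5462 0.259  0.03  ]
lock_cylinder [202.8 286.2] 0.79 [0.5406 0.2132 0.035 ]
```

View pics/w1.png

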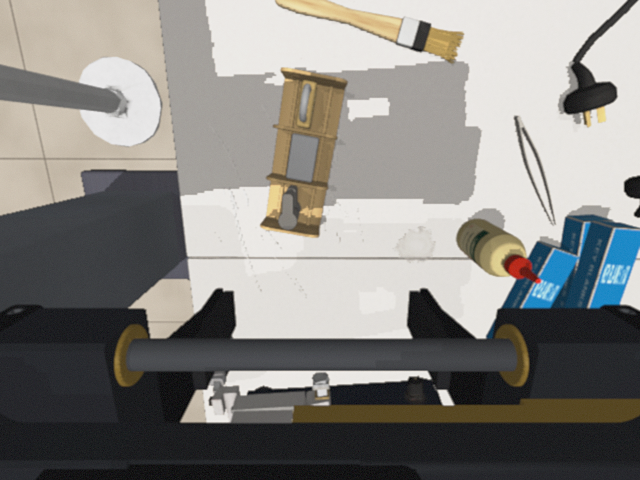

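The sorter lies around (155,305), tilted about 10°. The brass lock is at the top, at (105,305), then the block lock and the cylinder, and the oil bottle is at (245,490). I fit the sorter outline to get its yaw and the pocket centre.

```bash
cat > fit.py <<'E'
from h import *
from scipy.optimize import minimize
def fitbox(C,mask,pts,x0,step=(.004,.004,.06)):
    def model(v):
        c,s=np.cos(v[2]),np.sin(v[2]); R=np.array([[c,-s,0],[s,c,0],[0,0,1]])
        q=np.array([proj(C,R@p+[v[0],v[1],0]) for p in pts])[:,::-1]
        h=cv2.convexHull(np.round(q*16).astype(np.int32)); m=np.zeros((480,640),np.uint8)
        cv2.fillConvexPoly(m,h,1,shift=4); return m>0
    f=lambda v:1-(model(v)&mask).sum()/(model(v)|mask).sum()
    S=np.array([x0]+[np.array(x0)+np.eye(3)[i]*step[i] for i in range(3)])
    r=minimize(f,x0,method="Nelder-Mead",options=dict(initial_simplex=S,xatol=1e-4,fatol=1e-4)); return r.x,1-r.fun
def box(x,y,z0,z1): return [np.array([a*x/2,b*y/2,c]) for a in(-1,1) for b in(-1,1) for c in(z0,z1)]
E
python3 - <<'E'
from fit import *
st=read_state();c=capture("wrist");C=cam(c,st)
m=trace("wrist","sorter")[0];
mk=np.array(m["pixels"]);cnt=max(cv2.findContours(mk.astype(np.uint8),0,2)[0],key=cv2.contourArea)
hm=np.zeros((480,640),np.uint8);cv2.fillConvexPoly(hm,cv2.convexHull(cnt),1)
pts=box(.06,.144,0,.041)+box(.03,.144,.041,.052)
v,s=fitbox(C,hm>0,pts,[.558,.256,-.15]);print("sorter",np.round(v,4),s)
R=np.array([[np.cos(v[2]),-np.sin(v[2])],[np.sin(v[2]),np.cos(v[2])]])
print("pocket",v[:2]+R@[0,.047])
b=trace("wrist","brass_padlock")[0];bm=np.array(b["pixels"]);
ys,xs=np.nonzero(bm);print(b["p"],b["bbox"],bm.sum())
W=np.array([at_z(C,(y,x),.06)[:2] for y,x in zip(ys,xs)]);e,V=np.linalg.eigh(np.cov(W.T));print("pad mean at z.06",W.mean(0),"axis deg",np.degrees(np.arctan2(*V[::-1,1])),np.sqrt(e))
for t,z in [("padlock_grip",.022),("shackle_eye",.049)]: print(t,np.round(at_z(C,landmark_of("wrist",t)[0]["point"],z),4))
cv2.imwrite('pics/w2.png',cv2.resize(c["img"][60:260,220:400,::-1],(540,600),interpolation=3))
E
```

```text
sorter [ 0.5566  0.2571 -0.1746] 0.985595932969309
pocket [0.56474524 0.30341272]
0.64 [294.2, 81.7, 23.6, 49.1] 755
pad mean at z.06 [0.56279957 0.30261905] axis deg 79.60369311385915 [0.00393368 0.01061537]
padlock_grip [0.5633 0.3047 0.022 ]
shackle_eye [0.5603 0.3005 0.049 ]
```

View pics/w2.png

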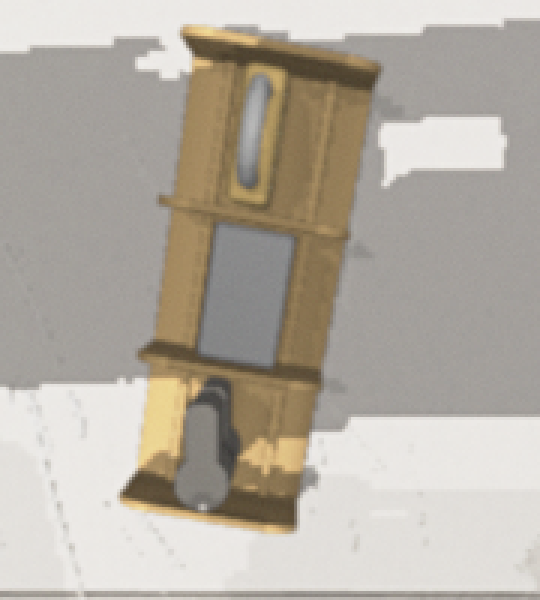

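```bash
python3 -m jog '[{"tx":0,"ty":0,"tz":0,"roll":0.14,"jaw":1},{"tx":0,"ty":0,"tz":0,"roll":0.038,"jaw":1},{"tx":4,"ty":-1.5,"tz":0,"roll":0,"jaw":1},{"tx":4,"ty":-1.7,"tz":0,"roll":0,"jaw":1},{"tx":2.7,"ty":0,"tz":0,"roll":0,"jaw":1},{"tx":0,"ty":0,"tz":4,"roll":0,"jaw":1},{"tx":0,"ty":0,"tz":4,"roll":0,"jaw":1},{"tx":0,"ty":0,"tz":0,"roll":0,"jaw":1}]'
python3 - <<'E'
from h import *
st=read_state();R=np.array(st["tcp_rot"]);p=np.array(st["position"]);c=capture("wrist");C=cam(c,st)
for t,z in [("padlock_grip",.022),("shackle_eye",.049)]:
  for r in landmark_of("wrist",t)[:1]: q=at_z(C,r["point"],z);print(t,r["p"],np.round(r["point"]),np.round(q,4),"tool delta",np.round(R.T@(q-p),4))
print(p,R[:,1], "pocket tool delta",np.round(R.T@(np.array([.5647,.3034,.037])-p),4))
cv2.imwrite('pics/w3.png',c["img"][:,:,::-1])
E
```

```text
time_s: 5.2
position: [0.5583, 0.3022, 0.1559]
tcp_rot: [[0.173, 0.985, -0.012], [0.985, -0.174, -0.004], [-0.006, -0.011, -1.0]]
force: [-1.1, -0.6, -0.8]
opening: 0.998
grasp_force: 0.0
padlock_grip 0.89 [242. 327.] [0.5627 0.3027 0.022 ] tool delta [0.0021 0.0058 0.1339]
[0.55830078 0.30221255 0.15593   ] [ 0.98476625 -0.17350897 -0.01140503] pocket tool delta [0.003  0.0075 0.1188]
```

```bash
python3 -m jog '[{"tx":0,"ty":0,"tz":0,"roll":0,"jaw":1},{"tx":0.1,"ty":0.2,"tz":3,"roll":0,"jaw":1},{"tx":0,"ty":0,"tz":3,"roll":0,"jaw":1},{"tx":0,"ty":0,"tz":3,"roll":0,"jaw":1},{"tx":0,"ty":0,"tz":0,"roll":0,"jaw":1},{"tx":0,"ty":0,"tz":0,"roll":0,"jaw":1}]'
```

```text
time_s: 5.95
position: [0.5658, 0.3042, 0.073]
tcp_rot: [[0.174, 0.985, 0.002], [0.985, -0.174, 0.001], [0.001, 0.002, -1.0]]
force: [0.1, 0.1, -0.0]
opening: 0.994
grasp_force: 0.0
```

```bash
python3 -m jog '[{"tx":-0.2,"ty":-0.3,"tz":1.8,"roll":0,"jaw":1},{"tx":0,"ty":0,"tz":1.8,"roll":0,"jaw":1},{"tx":0,"ty":0,"tz":0,"roll":0,"jaw":1},{"tx":0,"ty":0,"tz":0,"roll":0,"jaw":0.4},{"tx":0,"ty":0,"tz":0,"roll":0,"jaw":0},{"tx":0,"ty":0,"tz":0,"roll":0,"jaw":0},{"tx":0,"ty":0,"tz":0,"roll":0,"jaw":0},{"tx":0,"ty":0,"tz":0,"roll":0,"jaw":0}]'
python3 -m jog '[{"tx":0,"ty":0,"tz":0,"roll":0,"jaw":0},{"tx":0,"ty":0,"tz":0,"roll":0,"jaw":0}]'
```

```text
time_s: 6.75
position: [0.5617, 0.3026, 0.036]
tcp_rot: [[0.174, 0.985, 0.001], [0.985, -0.174, 0.0], [0.0, 0.001, -1.0]]
force: [0.1, -0.8, -0.0]
opening: 0.628
grasp_force: 0.0
time_s: 6.95
position: [0.5614, 0.3025, 0.0355]
tcp_rot: [[0.174, 0.985, -0.0], [0.985, -0.174, -0.0], [-0.0, -0.0, -1.0]]
force: [-1.0, -0.1, -0.3]
opening: 0.447
grasp_force: 0.0
```

```bash
python3 -m jog '[{"tx":0,"ty":0,"tz":0,"roll":0,"jaw":0},{"tx":0,"ty":0,"tz":0,"roll":0,"jaw":0},{"tx":0,"ty":0,"tz":0,"roll":0,"jaw":0},{"tx":0,"ty":0,"tz":0,"roll":0,"jaw":0},{"tx":0,"ty":0,"tz":0,"roll":0,"jaw":0},{"tx":0,"ty":0,"tz":0,"roll":0,"jaw":0}]'
```

```text
time_s: 7.55
position: [0.561, 0.3025, 0.0354]
tcp_rot: [[0.174, 0.985, -0.001], [0.985, -0.174, -0.0], [-0.0, -0.001, -1.0]]
force: [-1.5, 0.4, 0.9]
opening: 0.153
grasp_force: 30.0
```

```bash
python3 -m jog '[{"tx":0,"ty":0,"tz":-1,"roll":0,"jaw":0},{"tx":0,"ty":0,"tz":-2,"roll":0,"jaw":0},{"tx":0,"ty":0,"tz":-3,"roll":0,"jaw":0},{"tx":0,"ty":0,"tz":-3,"roll":0,"jaw":0},{"tx":0,"ty":-2.5,"tz":0,"roll":0,"jaw":0},{"tx":-1.7,"ty":-2.5,"tz":0,"roll":0,"jaw":0},{"tx":-3,"ty":-2.5,"tz":0,"roll":0,"jaw":0},{"tx":0,"ty":0,"tz":0,"roll":0,"jaw":0}]'
python3 -m jog '[{"tx":0,"ty":0,"tz":3,"roll":0,"jaw":0},{"tx":0,"ty":0,"tz":3,"roll":0,"jaw":0},{"tx":0,"ty":0,"tz":2,"roll":0,"jaw":0},{"tx":0,"ty":0,"tz":0.9,"roll":0,"jaw":0},{"tx":0,"ty":0,"tz":0,"roll":0,"jaw":0},{"tx":0,"ty":0,"tz":0,"roll":0,"jaw":0},{"tx":0,"ty":0,"tz":0,"roll":0,"jaw":0}]'
```

```text
time_s: 8.35
position: [0.4726, 0.2664, 0.1252]
tcp_rot: [[0.174, 0.985, -0.01], [0.985, -0.174, -0.004], [-0.005, -0.009, -1.0]]
force: [-0.3, 0.1, -1.6]
opening: 0.151
grasp_force: 30.0
time_s: 9.05
position: [0.4805, 0.2697, 0.0377]
tcp_rot: [[0.174, 0.985, 0.003], [0.985, -0.174, 0.001], [0.001, 0.002, -1.0]]
force: [-0.1, 0.4, -1.9]
opening: 0.151
grasp_force: 30.0
```

```bash
python3 -m jog '[{"tx":0,"ty":0,"tz":0.4,"roll":0,"jaw":0},{"tx":0,"ty":0,"tz":0,"roll":0,"jaw":0},{"tx":0,"ty":0,"tz":0,"roll":0,"jaw":0}]'
python3 -m jog '[{"tx":0,"ty":0,"tz":0.1,"roll":0,"jaw":0},{"tx":0,"ty":0,"tz":0,"roll":0,"jaw":0}]'
python3 -m jog '[{"tx":0,"ty":0,"tz":0.1,"roll":0,"jaw":0},{"tx":0,"ty":0,"tz":0,"roll":0,"jaw":0}]'
```

```text
time_s: 9.35
position: [0.4795, 0.2694, 0.0328]
tcp_rot: [[0.174, 0.985, 0.0], [0.985, -0.174, 0.0], [0.0, 0.0, -1.0]]
force: [-0.3, 0.3, -1.5]
opening: 0.153
grasp_force: 30.0
time_s: 9.55
position: [0.4794, 0.2693, 0.0315]
tcp_rot: [[0.174, 0.985, -0.0], [0.985, -0.174, -0.0], [-0.0, -0.0, -1.0]]
force: [0.4, -0.5, -1.4]
opening: 0.153
grasp_force: 30.0
time_s: 9.75
position: [0.4794, 0.2693, 0.0305]
tcp_rot: [[0.174, 0.985, -0.0], [0.985, -0.174, -0.0], [-0.0, -0.0, -1.0]]
force: [-0.7, 0.1, -1.7]
opening: 0.153
grasp_force: 30.0
```

```bash
python3 -m jog '[{"tx":0,"ty":0,"tz":0.07,"roll":0,"jaw":0},{"tx":0,"ty":0,"tz":0,"roll":0,"jaw":0}]'
python3 -m jog '[{"tx":0,"ty":0,"tz":0.06,"roll":0,"jaw":0},{"tx":0,"ty":0,"tz":0,"roll":0,"jaw":0}]'
```

```text
time_s: 9.95
position: [0.4794, 0.2693, 0.0304]
tcp_rot: [[0.174, 0.985, 0.0], [0.985, -0.174, -0.0], [0.0, 0.0, -1.0]]
force: [-1.3, -0.8, 3.9]
opening: 0.154
grasp_force: 30.0
time_s: 10.15
position: [0.4794, 0.2693, 0.0304]
tcp_rot: [[0.174, 0.985, 0.0], [0.985, -0.174, 0.0], [0.0, 0.0, -1.0]]
force: [-1.3, 0.1, 9.5]
opening: 0.15
grasp_force: 30.0
```

```bash
python3 -m jog '[{"tx":0,"ty":0,"tz":-0.1,"roll":0,"jaw":0.18},{"tx":0,"ty":0,"tz":0,"roll":0,"jaw":0.22},{"tx":0,"ty":0,"tz":0,"roll":0,"jaw":0.3},{"tx":0,"ty":0,"tz":0,"roll":0,"jaw":0.4},{"tx":0,"ty":0,"tz":0,"roll":0,"jaw":0.4},{"tx":0,"ty":0,"tz":0,"roll":0,"jaw":0.4},{"tx":0,"ty":0,"tz":0,"roll":0,"jaw":0.4}]'
python3 -m jog '[{"tx":0,"ty":0,"tz":-1,"roll":0,"jaw":0.4},{"tx":0,"ty":0,"tz":-3,"roll":0,"jaw":0.4},{"tx":0,"ty":0,"tz":-4,"roll":0,"jaw":0.65},{"tx":0,"ty":0,"tz":-3,"roll":0,"jaw":0.65},{"tx":-4,"ty":0,"tz":0,"roll":0,"jaw":0.65},{"tx":0,"ty":0,"tz":0,"roll":0,"jaw":0.65},{"tx":0,"ty":0,"tz":0,"roll":0,"jaw":0.65},{"tx":0,"ty":0,"tz":0,"roll":0,"jaw":0.65}]'
python3 - <<'E'
from h import *
st=read_state();R=np.array(st["tcp_rot"]);p=np.array(st["position"]);c=capture("wrist");C=cam(c,st)
for t,z in [("padlock_grip",.017),("shackle_eye",.044)]:
  for r in landmark_of("wrist",t)[:1]: q=at_z(C,r["point"],z);print(t,r["p"],np.round(r["point"]),np.round(q,4))
b=trace("wrist","brass_padlock")[0];print(b["p"],b["bbox"])
print(p,"proj of grip point",proj(C,[.4794,.2693,.05]))
cv2.imwrite('pics/w4.png',c["img"][:,:,::-1])
E
```

```text
time_s: 10.85
position: [0.4794, 0.2693, 0.0302]
tcp_rot: [[0.174, 0.985, -0.0], [0.985, -0.174, -0.0], [-0.0, -0.0, -1.0]]
force: [0.1, -0.3, -0.6]
opening: 0.393
grasp_force: 0.0
time_s: 11.65
position: [0.4727, 0.2303, 0.1404]
tcp_rot: [[0.174, 0.985, 0.0], [0.985, -0.174, 0.0], [0.0, 0.0, -1.0]]
force: [-1.0, -0.4, -0.2]
opening: 0.646
grasp_force: 0.0
padlock_grip 0.78 [195. 324.] [0.4829 0.2707 0.017 ]
shackle_eye 0.79 [206. 321.] [0.4803 0.268  0.044 ]
0.93 [311.1, 167.8, 19.6, 61.1]
[0.47266408 0.23030257 0.14038464] proj of grip point [205.41136442 319.06806028]
```

View pics/w4.png

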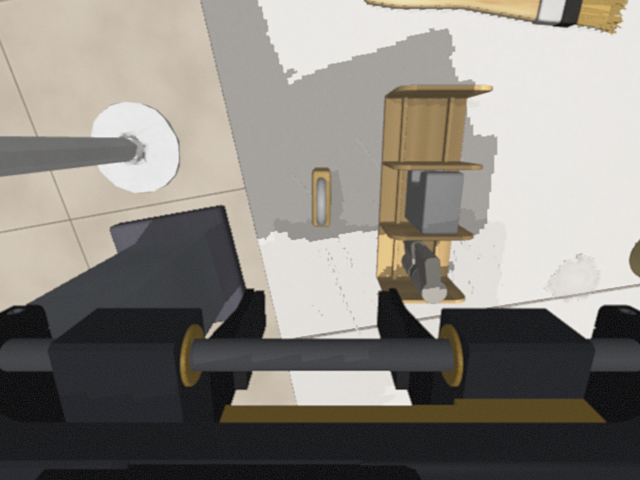

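The padlock stands upright and alone at (198,321), and the other two locks are still in their pockets. Next is the spinner, travelling high along the worktop's front.

```bash
python3 -m jog '[{"tx":0,"ty":0,"tz":-4.5,"roll":0,"jaw":0.65},{"tx":0,"ty":0,"tz":-4.5,"roll":0,"jaw":0.65},{"tx":0,"ty":0,"tz":-4,"roll":0,"jaw":0.65},{"tx":0,"ty":0,"tz":0,"roll":-0.1,"jaw":0.65},{"tx":0,"ty":0,"tz":0,"roll":-0.075,"jaw":0.65},{"tx":0,"ty":-4.5,"tz":0,"roll":0,"jaw":0.65},{"tx":0,"ty":-4.5,"tz":0,"roll":0,"jaw":0.65},{"tx":-4.5,"ty":0,"tz":0,"roll":0,"jaw":0.65}]' && python3 -m jog '[{"tx":-4.8,"ty":0,"tz":0,"roll":0,"jaw":0.65},{"tx":-4.8,"ty":0,"tz":0,"roll":0,"jaw":0.65},{"tx":-4.8,"ty":0,"tz":0,"roll":0,"jaw":0.65},{"tx":-4.8,"ty":0,"tz":0,"roll":0,"jaw":0.65},{"tx":-4.8,"ty":0,"tz":0,"roll":0,"jaw":0.65},{"tx":-4.8,"ty":0,"tz":0,"roll":0,"jaw":0.65},{"tx":-4.8,"ty":0,"tz":0,"roll":0,"jaw":0.65},{"tx":-4.8,"ty":0,"tz":0,"roll":0,"jaw":0.65}]' && python3 -m jog '[{"tx":-4.3,"ty":2,"tz":0,"roll":0,"jaw":0.65},{"tx":-4.3,"ty":2,"tz":0,"roll":0,"jaw":0.65},{"tx":-4.3,"ty":2,"tz":0,"roll":0,"jaw":0.65},{"tx":-4.3,"ty":2,"tz":0,"roll":0,"jaw":0.65},{"tx":-4.3,"ty":2,"tz":0,"roll":0,"jaw":0.65},{"tx":-4.3,"ty":2,"tz":0,"roll":0,"jaw":0.65},{"tx":-4.3,"ty":2,"tz":0,"roll":0,"jaw":0.65},{"tx":0,"ty":0,"tz":0,"roll":0,"jaw":0.65}]'
```

```text
time_s: 12.65
position: [0.3753, 0.189, 0.2693]
tcp_rot: [[-0.012, 1.0, -0.007], [1.0, 0.012, 0.001], [0.001, -0.007, -1.0]]
force: [0.8, -1.0, -0.8]
opening: 0.651
grasp_force: 0.0
time_s: 13.45
position: [0.3823, -0.2009, 0.2702]
tcp_rot: [[0.0, 1.0, 0.0], [1.0, -0.0, 0.0], [0.0, 0.0, -1.0]]
force: [0.4, 0.6, 0.3]
opening: 0.652
grasp_force: 0.0
time_s: 14.25
position: [0.5241, -0.5056, 0.2677]
tcp_rot: [[0.002, 1.0, 0.001], [1.0, -0.002, -0.003], [-0.003, 0.001, -1.0]]
force: [-0.8, 1.0, -0.2]
opening: 0.655
grasp_force: 0.0
```

```bash
python3 -m jog '[{"tx":0,"ty":0,"tz":0,"roll":0,"jaw":0.65},{"tx":0,"ty":0,"tz":0,"roll":0,"jaw":0.65}]'
python3 - <<'E'
from fit import *
st=read_state();c=capture("wrist");C=cam(c,st);print(np.round(st["position"],4),np.round(st["joint_positions"],1))
for t,z in [("spinner",0),("spinner_head",.143),("hook_seat",.132),("hook_tip",.1375)]:
  for r in landmark_of("wrist",t)[:2]: print(t,round(r["p"],2),np.round(r["point"]),np.round(at_z(C,r["point"],z),4))
cv2.imwrite('pics/w5.png',c["img"][:,:,::-1])
E
```

```text
time_s: 14.45
position: [0.5222, -0.4984, 0.2696]
tcp_rot: [[-0.001, 1.0, -0.001], [1.0, 0.001, 0.002], [0.002, -0.001, -1.0]]
force: [0.4, 0.8, 0.5]
opening: 0.65
grasp_force: 0.0
[ 0.5222 -0.4984  0.2696] [-52.5  36.8  64.5   0.   78.8 -52.6]
spinner 0.77 [132. 349.] [ 0.5543 -0.4091  0.    ]Traceback (most recent call last):
  File "<stdin>", line 4, in <module>
ValueError: it knows: block_padlock, brass_padlock, hook_seat, hook_tip, lock_cylinder, oil_bottle, padlock_grip, shackle_eye, sorter, spinner
```

Run:
```python
from fit import *
st=read_state();c=capture("wrist");C=cam(c,st)
for t,z in [("spinner",0),("hook_seat",.132),("hook_tip",.1375)]:
  for r in landmark_of("wrist",t)[:2]: print(t,round(r["p"],2),np.round(r["point"]),np.round(at_z(C,r["point"],z),4))
img=c["img"]
print("hub centre pred", proj(C,[.5541,-.4115,.158]))
cv2.imwrite('pics/w5.png',img[:,:,::-1])
```

```text
spinner 0.73 [132. 348.] [ 0.5531 -0.4093  0.    ]
hook_seat 0.76 [186. 267.] [ 0.4805 -0.4526  0.132 ]
hook_seat 0.64 [200. 244.] [ 0.4623 -0.4636  0.132 ]
hook_tip 0.8 [200. 245.] [ 0.4637 -0.4628  0.1375]
hub centre pred [131.01205502 365.95512085]
```

View pics/w5.png

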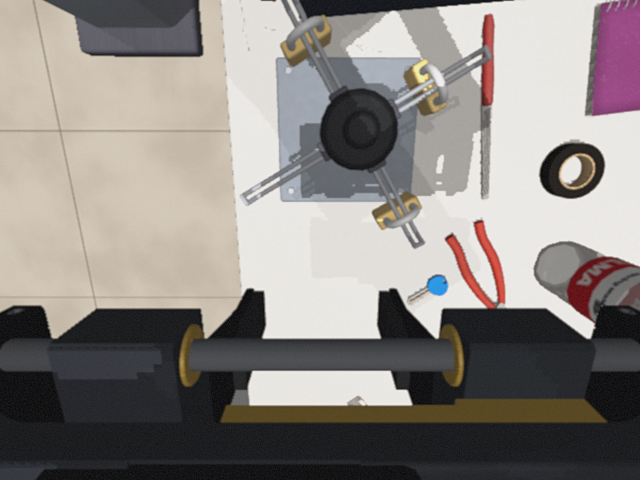

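The hub and knob are at about (126,361) and the empty hook's tip at (200,245), so the hook is about 32° off. The machine's black box edge is at rows 0-15. I compute exact values.

Run:
```python
from fit import *
st=read_state();c=capture("wrist");C=cam(c,st);g=cv2.cvtColor(c["img"],cv2.COLOR_RGB2GRAY)
_,b=cv2.threshold(cv2.GaussianBlur(g,(3,3),0),60,255,cv2.THRESH_BINARY_INV)
roi=np.zeros_like(b);roi[82:175,312:405]=b[82:175,312:405]
roi=cv2.morphologyEx(roi,cv2.MORPH_OPEN,np.ones((15,15)))
cn=max(cv2.findContours(roi,0,2)[0],key=cv2.contourArea);e=cv2.fitEllipse(cn);print("hub ellipse",e)
hub=at_z(C,(e[0][1],e[0][0]),.140);print("hub",np.round(hub,4))
print("knob@126,361",np.round(at_z(C,(126,361),.158),4))
for p in [(58,277),(201,282)]: print("corner",np.round(at_z(C,p,.008),4))
tip=at_z(C,landmark_of("wrist","hook_tip")[0]["point"],.1375);d=tip-hub;print("angle",np.arctan2(-d[1],-d[0]),np.hypot(*d[:2]))
for z in (0,.1,.15,.2,.25): print("box",z,[np.round(at_z(C,p,z)[:2],3) for p in [(15,280),(12,345),(2,540)]])
cv2.imwrite('pics/w6.png',cv2.resize(c["img"][0:60,180:580,::-1],(800,120)))
```

```text
hub ellipse ((358.09002685546875, 127.72845458984375), (75.52732849121094, 82.58734130859375), 7.1379194259643555)
hub [ 0.5508 -0.41    0.14  ]
knob@126,361 [ 0.5509 -0.4093  0.158 ]
corner [ 0.4784 -0.3384  0.008 ]
corner [ 0.4788 -0.4861  0.008 ]Traceback (most recent call last):
  File "<stdin>", line 10, in <module>
IndexError: list index out of range
```

```bash
python3 - <<'E'
from fit import *
C=cam(capture("scene"))
for p in [(240,435),(256,414),(228,433),(288,433),(308,408)]:
  o,d=ray(C,p); 
  for y in (-.31,-.33): print(p,y,np.round(o+d*(y-o[1])/d[1],3))
T=cam(capture("top"))
s=cv2.imread('pics/scene0.png');t=cv2.imread('pics/top0.png')
cv2.imwrite('pics/m1.png',np.hstack([cv2.resize(s[190:340,320:470],(400,400),interpolation=3),cv2.resize(t[200:330,340:470],(400,400),interpolation=3)]))
E
python3 -m jog '[{"tx":0,"ty":0,"tz":0,"roll":-0.14,"jaw":0.65},{"tx":0,"ty":0,"tz":0,"roll":-0.14,"jaw":0.65},{"tx":0,"ty":0,"tz":0,"roll":0,"jaw":0.65}]'
```

```text
(240, 435) -0.31 [ 0.641 -0.31   0.165]
(240, 435) -0.33 [ 0.584 -0.33   0.2  ]
(256, 414) -0.31 [ 0.535 -0.31   0.181]
(256, 414) -0.33 [ 0.485 -0.33   0.215]
(228, 433) -0.31 [ 0.619 -0.31   0.204]
(228, 433) -0.33 [ 0.564 -0.33   0.236]
(288, 433) -0.31 [ 0.673 -0.31   0.02 ]
(288, 433) -0.33 [ 0.613 -0.33   0.065]
(308, 408) -0.31 [ 0.534 -0.31   0.053]
(308, 408) -0.33 [ 0.485 -0.33   0.096]
time_s: 15.25
position: [0.5224, -0.5001, 0.2702]
tcp_rot: [[-0.276, 0.961, -0.0], [0.961, 0.276, -0.0], [0.0, -0.0, -1.0]]
force: [-1.2, -0.2, -0.6]
opening: 0.653
grasp_force: 0.0
```

View pics/m1.png

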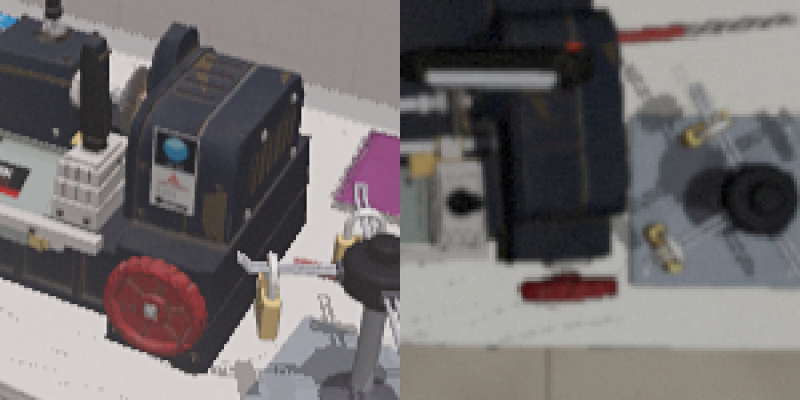

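The machine's upper housing starts at about x 0.53 and y > -0.30, and only the low base and wheel reach further forward, so there is clearance. Now I grip the knob.

```bash
python3 -m jog '[{"tx":4,"ty":2.6,"tz":0,"roll":0,"jaw":0.6},{"tx":3.9,"ty":2.7,"tz":0,"roll":0,"jaw":0.6},{"tx":0,"ty":0,"tz":4,"roll":0,"jaw":0.6},{"tx":0,"ty":0,"tz":3.5,"roll":0,"jaw":0.6},{"tx":0,"ty":0,"tz":0,"roll":0,"jaw":0.6},{"tx":0,"ty":0,"tz":0,"roll":0,"jaw":0.6},{"tx":0,"ty":0,"tz":0,"roll":0,"jaw":0.6}]'
```

```text
time_s: 15.95
position: [0.5525, -0.411, 0.1975]
tcp_rot: [[-0.275, 0.961, 0.003], [0.961, 0.275, -0.003], [-0.004, 0.002, -1.0]]
force: [-0.1, 1.0, 0.3]
opening: 0.599
grasp_force: 0.0
```

```bash
python3 -m jog '[{"tx":0,"ty":0,"tz":1.5,"roll":0,"jaw":0.6},{"tx":0,"ty":0,"tz":1.5,"roll":0,"jaw":0.6},{"tx":0,"ty":0,"tz":0,"roll":0,"jaw":0.6},{"tx":0,"ty":0,"tz":0,"roll":0,"jaw":0},{"tx":0,"ty":0,"tz":0,"roll":0,"jaw":0},{"tx":0,"ty":0,"tz":0,"roll":0,"jaw":0},{"tx":0,"ty":0,"tz":0,"roll":0,"jaw":0},{"tx":0,"ty":0,"tz":0,"roll":0,"jaw":0}]'
python3 -m jog '[{"tx":0,"ty":0,"tz":0,"roll":0,"jaw":0},{"tx":0,"ty":0,"tz":0,"roll":0,"jaw":0},{"tx":0,"ty":0,"tz":0,"roll":0,"jaw":0}]'
```

```text
time_s: 16.75
position: [0.5498, -0.4103, 0.1656]
tcp_rot: [[-0.277, 0.961, -0.004], [0.961, 0.277, -0.001], [-0.0, -0.004, -1.0]]
force: [-4.6, -1.1, 1.9]
opening: 0.28
grasp_force: 30.0
time_s: 17.05
position: [0.5498, -0.4103, 0.1657]
tcp_rot: [[-0.277, 0.961, -0.004], [0.961, 0.277, -0.001], [-0.0, -0.004, -1.0]]
force: [-5.0, -1.8, 2.4]
opening: 0.275
grasp_force: 30.0
```

```bash
python3 -m jog '[{"tx":0,"ty":-0.1,"tz":0,"roll":0,"jaw":0},{"tx":0,"ty":0,"tz":0,"roll":0.09,"jaw":0},{"tx":0,"ty":0,"tz":0,"roll":0.09,"jaw":0},{"tx":0,"ty":0,"tz":0,"roll":0.09,"jaw":0},{"tx":0,"ty":0,"tz":0,"roll":0.09,"jaw":0},{"tx":0,"ty":0,"tz":0,"roll":0.1,"jaw":0},{"tx":0,"ty":0,"tz":0,"roll":0.1,"jaw":0},{"tx":0,"ty":0,"tz":0,"roll":0,"jaw":0}]'
python3 - <<'E'
from fit import *
print(read_state()["moment"])
C=cam(capture("top"))
for r in landmark_of("top","hook_tip")[:1]: q=at_z(C,r["point"],.1375);d=q-np.array([.551,-.4105,0]);print(r["p"],r["point"],q,np.arctan2(-d[1],-d[0]),np.hypot(*d[:2]))
C=cam(capture("scene"))
for r in landmark_of("scene","hook_tip")[:1]: q=at_z(C,r["point"],.1375);d=q-np.array([.551,-.4105,0]);print(r["p"],r["point"],q,np.arctan2(-d[1],-d[0]),np.hypot(*d[:2]))
E
```

```text
time_s: 17.85
position: [0.55, -0.4103, 0.1657]
tcp_rot: [[0.276, 0.961, -0.001], [0.961, -0.276, -0.001], [-0.001, -0.001, -1.0]]
force: [-3.6, -1.5, 2.1]
opening: 0.279
grasp_force: 30.0
[-0.31357553  0.8988167  -0.03520418]
0.77 [314.4, 440.3] [ 0.45181776 -0.40415723  0.1375    ] -0.06386369525470498 0.09938484575375162
```

```bash
python3 -m jog '[{"tx":0,"ty":0,"tz":0,"roll":0,"jaw":0.6},{"tx":0,"ty":0,"tz":0,"roll":0,"jaw":0.6},{"tx":0,"ty":0,"tz":0,"roll":0,"jaw":0.6},{"tx":0,"ty":0,"tz":-2.5,"roll":0,"jaw":0.6},{"tx":0,"ty":0,"tz":-4,"roll":0,"jaw":0.6},{"tx":0,"ty":0,"tz":-4,"roll":0,"jaw":0.6},{"tx":-4.5,"ty":0,"tz":0,"roll":0,"jaw":0.65},{"tx":-4.5,"ty":-0.5,"tz":0,"roll":0,"jaw":0.65}]'
python3 -m jog '[{"tx":0,"ty":0,"tz":0,"roll":-0.14,"jaw":0.65},{"tx":0,"ty":0,"tz":0,"roll":-0.14,"jaw":0.65},{"tx":0,"ty":0,"tz":0,"roll":0,"jaw":0.65},{"tx":0,"ty":0,"tz":0,"roll":0,"jaw":0.65}]'
cat > look.py <<'E'
from fit import *
import sys
st=read_state();c=capture("wrist");C=cam(c,st);g=cv2.cvtColor(c["img"],cv2.COLOR_RGB2GRAY)
print(np.round(st["position"],4))
u=proj(C,[.5505,-.41,.14]).astype(int);_,b=cv2.threshold(cv2.GaussianBlur(g,(3,3),0),60,255,cv2.THRESH_BINARY_INV)
roi=np.zeros_like(b);s=np.s_[max(u[0]-47,0):u[0]+47,u[1]-47:u[1]+47];roi[s]=b[s];roi=cv2.morphologyEx(roi,cv2.MORPH_OPEN,np.ones((15,15)))
e=cv2.fitEllipse(max(cv2.findContours(roi,0,2)[0],key=cv2.contourArea));hub=at_z(C,e[0][::-1],.140);print("hub",np.round(hub,4),e[1])
for t,z in [("hook_seat",.132),("hook_tip",.1375)]:
  for r in landmark_of("wrist",t)[:2]:
    q=at_z(C,r["point"],z);d=q-hub;print(t,round(r["p"],2),np.round(r["point"]),np.round(q,4),"ang",round(np.arctan2(-d[1],-d[0]),3),round(np.hypot(*d[:2]),4))
cv2.imwrite(sys.argv[1],c["img"][:,:,::-1])
E
python3 look.py pics/w7.png
```

```text
time_s: 18.85
position: [0.5234, -0.495, 0.2731]
tcp_rot: [[0.272, 0.962, 0.005], [0.962, -0.272, -0.004], [-0.002, 0.006, -1.0]]
force: [-0.1, 0.6, 0.3]
opening: 0.639
grasp_force: 0.0
time_s: 19.25
position: [0.5214, -0.4945, 0.27]
tcp_rot: [[0.002, 1.0, 0.001], [1.0, -0.002, 0.0], [0.0, 0.001, -1.0]]
force: [-0.4, -0.4, -0.4]
opening: 0.649
grasp_force: 0.0
[ 0.5214 -0.4945  0.27  ]
hub [ 0.5508 -0.4099  0.14  ] (75.98402404785156, 80.45069885253906)
hook_seat 0.77 [132. 252.] [ 0.4704 -0.4077  0.132 ] ang -0.026 0.0804
```

View pics/w7.png

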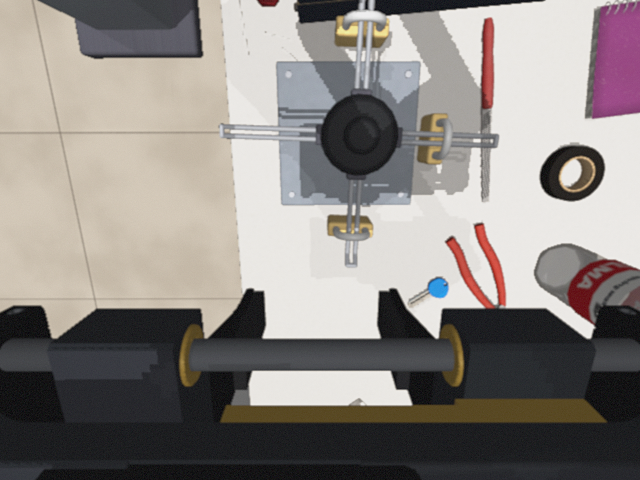

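The hook now points to the front, from the hub at (133,358) to the tip at (130,223), about 2° off. I go back for the padlock.

```bash
python3 -m jog '[{"tx":4.3,"ty":-2,"tz":0,"roll":0,"jaw":0.65},{"tx":4.3,"ty":-2,"tz":0,"roll":0,"jaw":0.65},{"tx":4.3,"ty":-2,"tz":0,"roll":0,"jaw":0.65},{"tx":4.3,"ty":-2,"tz":0,"roll":0,"jaw":0.65},{"tx":4.3,"ty":-2,"tz":0,"roll":0,"jaw":0.65},{"tx":4.3,"ty":-2,"tz":0,"roll":0,"jaw":0.65},{"tx":4.3,"ty":-2,"tz":0,"roll":0,"jaw":0.65},{"tx":4.8,"ty":0,"tz":0,"roll":0,"jaw":0.65}]' && python3 -m jog '[{"tx":4.8,"ty":0,"tz":0,"roll":0,"jaw":0.65},{"tx":4.8,"ty":0,"tz":0,"roll":0,"jaw":0.65},{"tx":4.8,"ty":0,"tz":0,"roll":0,"jaw":0.65},{"tx":4.8,"ty":0,"tz":0,"roll":0,"jaw":0.65},{"tx":4.8,"ty":0,"tz":0,"roll":0,"jaw":0.65},{"tx":4.8,"ty":0,"tz":0,"roll":0,"jaw":0.65},{"tx":4.8,"ty":0,"tz":0,"roll":0,"jaw":0.65},{"tx":4.5,"ty":2,"tz":0,"roll":0,"jaw":0.65}]' && python3 -m jog '[{"tx":2.5,"ty":4,"tz":0,"roll":0,"jaw":0.65},{"tx":0,"ty":3,"tz":3,"roll":0,"jaw":0.65},{"tx":0,"ty":0,"tz":0,"roll":-0.14,"jaw":0.65},{"tx":0,"ty":0,"tz":0,"roll":-0.14,"jaw":0.65},{"tx":0,"ty":0,"tz":0,"roll":-0.14,"jaw":0.65},{"tx":0,"ty":0,"tz":0,"roll":-0.14,"jaw":0.65},{"tx":0,"ty":0,"tz":0,"roll":-0.14,"jaw":0.65},{"tx":0,"ty":0,"tz":0,"roll":-0.14,"jaw":0.65}]' && python3 -m jog '[{"tx":0,"ty":0,"tz":0,"roll":-0.14,"jaw":0.65},{"tx":0,"ty":0,"tz":0,"roll":-0.14,"jaw":0.65},{"tx":0,"ty":0,"tz":0,"roll":-0.14,"jaw":0.65},{"tx":0,"ty":0,"tz":0,"roll":-0.14,"jaw":0.65},{"tx":0,"ty":0,"tz":0,"roll":0,"jaw":0.65},{"tx":0,"ty":0,"tz":0,"roll":0,"jaw":0.65}]'
python3 - <<'E'
from h import *
st=read_state();R=np.array(st["tcp_rot"]);p=np.array(st["position"]);print(np.round(R.T@(np.array([.4797,.2693,.026])-p),4),np.degrees(np.arctan2(R[1,1],R[0,1])))
E
```

```text
time_s: 20.2
position: [0.3787, -0.1439, 0.2704]
tcp_rot: [[0.003, 1.0, -0.001], [1.0, -0.003, 0.0], [0.0, -0.001, -1.0]]
force: [0.9, 1.0, 0.5]
opening: 0.649
grasp_force: 0.0
time_s: 21.0
position: [0.3981, 0.2374, 0.2705]
tcp_rot: [[-0.001, 1.0, -0.002], [1.0, 0.001, -0.0], [-0.0, -0.002, -1.0]]
force: [1.4, -1.5, 0.3]
opening: 0.647
grasp_force: 0.0
time_s: 21.8
position: [0.4709, 0.2605, 0.2405]
tcp_rot: [[-0.748, 0.664, 0.001], [0.664, 0.748, 0.0], [-0.0, 0.001, -1.0]]
force: [0.4, 0.1, 1.0]
opening: 0.651
grasp_force: 0.0
time_s: 22.4
position: [0.4709, 0.2604, 0.2405]
tcp_rot: [[-0.985, 0.173, 0.0], [0.173, 0.985, 0.0], [-0.0, 0.0, -1.0]]
force: [0.3, 1.0, 0.4]
opening: 0.655
grasp_force: 0.0
[-0.007   0.0102  0.2145] 80.03386953566232
```

```bash
python3 -m jog '[{"tx":-0.7,"ty":1,"tz":0,"roll":0,"jaw":0.7},{"tx":0,"ty":0,"tz":4.5,"roll":0,"jaw":0.7},{"tx":0,"ty":0,"tz":4.5,"roll":0,"jaw":0.7},{"tx":0,"ty":0,"tz":4,"roll":0,"jaw":0.7},{"tx":0,"ty":0,"tz":0,"roll":0,"jaw":0.7},{"tx":0,"ty":0,"tz":0,"roll":0,"jaw":0.7},{"tx":0,"ty":0,"tz":0,"roll":0,"jaw":0.7}]'
python3 - <<'E'
from h import *
st=read_state();R=np.array(st["tcp_rot"]);p=np.array(st["position"]);print(np.round(R.T@(np.array([.4795,.2693,.026])-p),4))
c=capture("wrist");C=cam(c,st)
for t,z in [("padlock_grip",.017),("shackle_eye",.044)]:
  for r in landmark_of("wrist",t)[:1]: q=at_z(C,r["point"],z);print(t,r["p"],np.round(r["point"]),np.round(R.T@(q-p),4))
E
```

```text
time_s: 23.1
position: [0.4815, 0.2696, 0.1122]
tcp_rot: [[-0.985, 0.17, 0.004], [0.17, 0.985, 0.001], [-0.004, 0.002, -1.0]]
force: [0.0, 0.0, 1.6]
opening: 0.701
grasp_force: 0.0
[ 0.0022 -0.0008  0.0862]
padlock_grip 0.76 [254. 322.] [0.0023 0.0013 0.0952]
shackle_eye 0.74 [272. 325.] [-0.0006  0.0031  0.0683]
```

```bash
python3 -m jog '[{"tx":0,"ty":0.1,"tz":4,"roll":0,"jaw":0.7},{"tx":0,"ty":0,"tz":3,"roll":0,"jaw":0.7},{"tx":0,"ty":0,"tz":1.4,"roll":0,"jaw":0.7},{"tx":0,"ty":0,"tz":0,"roll":0,"jaw":0.7},{"tx":0,"ty":0,"tz":0,"roll":0,"jaw":0.7},{"tx":0,"ty":0,"tz":0,"roll":0,"jaw":0.55},{"tx":0,"ty":0,"tz":0,"roll":0,"jaw":0.5},{"tx":0,"ty":0,"tz":0,"roll":0,"jaw":0.48}]'
python3 -m jog '[{"tx":0,"ty":0,"tz":0,"roll":0,"jaw":0.46},{"tx":0,"ty":0,"tz":0,"roll":0,"jaw":0.44},{"tx":0,"ty":0,"tz":0,"roll":0,"jaw":0.4},{"tx":0,"ty":0,"tz":0,"roll":0,"jaw":0},{"tx":0,"ty":0,"tz":0,"roll":0,"jaw":0},{"tx":0,"ty":0,"tz":0,"roll":0,"jaw":0}]'
```

```text
time_s: 24.05
position: [0.4803, 0.27, 0.0273]
tcp_rot: [[-0.985, 0.17, 0.002], [0.17, 0.985, 0.001], [-0.002, 0.001, -1.0]]
force: [0.2, 0.1, -0.4]
opening: 0.527
grasp_force: 0.0
time_s: 24.65
position: [0.48, 0.2701, 0.0266]
tcp_rot: [[-0.985, 0.17, 0.001], [0.17, 0.985, 0.001], [-0.001, 0.001, -1.0]]
force: [-0.6, 2.3, 4.9]
opening: 0.46
grasp_force: 30.0
```

```bash
python3 -m jog '[{"tx":0,"ty":0,"tz":-2,"roll":0,"jaw":0},{"tx":0,"ty":0,"tz":-4.4,"roll":0,"jaw":0},{"tx":0,"ty":0,"tz":-4.5,"roll":0,"jaw":0},{"tx":0,"ty":0,"tz":-4.5,"roll":0,"jaw":0},{"tx":0,"ty":0,"tz":-4.5,"roll":0,"jaw":0},{"tx":0,"ty":0,"tz":-4.5,"roll":0,"jaw":0},{"tx":0,"ty":0,"tz":0,"roll":-0.145,"jaw":0},{"tx":4.2,"ty":0,"tz":0,"roll":0,"jaw":0}]' && python3 -m jog '[{"tx":4.2,"ty":0,"tz":0,"roll":0,"jaw":0},{"tx":0,"ty":-4.8,"tz":0,"roll":0,"jaw":0},{"tx":0,"ty":-4.8,"tz":0,"roll":0,"jaw":0},{"tx":0,"ty":-4.8,"tz":0,"roll":0,"jaw":0},{"tx":0,"ty":-4.8,"tz":0,"roll":0,"jaw":0},{"tx":0,"ty":-4.8,"tz":0,"roll":0,"jaw":0},{"tx":0,"ty":-4.8,"tz":0,"roll":0,"jaw":0},{"tx":0,"ty":-4.8,"tz":0,"roll":0,"jaw":0}]' && python3 -m jog '[{"tx":0,"ty":-4.8,"tz":0,"roll":0,"jaw":0},{"tx":0,"ty":-4.8,"tz":0,"roll":0,"jaw":0},{"tx":0,"ty":-4.8,"tz":0,"roll":0,"jaw":0},{"tx":-1,"ty":-4.8,"tz":0,"roll":0,"jaw":0},{"tx":-1,"ty":-4.8,"tz":0,"roll":0,"jaw":0},{"tx":0,"ty":-4.8,"tz":0,"roll":0,"jaw":0},{"tx":0,"ty":0,"tz":0,"roll":0,"jaw":0},{"tx":0,"ty":0,"tz":0,"roll":0,"jaw":0}]'
python3 - <<'E'
from fit import *
c=capture("wrist");st=dict(position=[.5214,-.4945,.27],tcp_rot=[[.002,1,.001],[1,-.002,0],[0,.001,-1]]);C=cam(c,st)
g=cv2.imread('pics/w7.png',0).astype(float)
for col in (232,245,260,275,290,305):
    a=g[118:146,col]; print(col,(a[:]).astype(int).tolist())
E
```

```text
time_s: 25.45
position: [0.4432, 0.2709, 0.2718]
tcp_rot: [[-1.0, 0.026, 0.01], [0.026, 1.0, 0.002], [-0.01, 0.002, -1.0]]
force: [-0.9, -0.5, -1.6]
opening: 0.453
grasp_force: 30.0
time_s: 26.25
position: [0.3857, -0.0657, 0.2697]
tcp_rot: [[-1.0, 0.026, -0.002], [0.026, 1.0, 0.0], [0.002, 0.0, -1.0]]
force: [0.3, -0.8, -1.9]
opening: 0.456
grasp_force: 30.0
time_s: 27.05
position: [0.3984, -0.3526, 0.2688]
tcp_rot: [[-1.0, 0.028, -0.003], [0.028, 1.0, 0.003], [0.003, 0.003, -1.0]]
force: [-0.4, 0.7, -1.3]
opening: 0.454
grasp_force: 30.0
232 [232, 232, 233, 233, 236, 232, 175, 131, 138, 142, 133, 159, 225, 238, 234, 184, 138, 144, 147, 141, 158, 223, 235, 233, 230, 231, 229, 229]
245 [233, 232, 232, 232, 234, 230, 196, 161, 174, 196, 181, 163, 198, 230, 233, 215, 171, 172, 197, 182, 162, 195, 227, 233, 233, 233, 232, 232]
260 [232, 233, 232, 233, 233, 235, 232, 183, 159, 189, 195, 172, 173, 224, 236, 232, 189, 163, 185, 193, 172, 173, 223, 233, 233, 233, 232, 232]
275 [225, 225, 225, 226, 226, 226, 226, 201, 169, 176, 195, 184, 165, 188, 225, 231, 210, 166, 172, 197, 185, 168, 197, 228, 233, 232, 232, 232]
290 [116, 151, 167, 166, 163, 165, 165, 158, 144, 159, 189, 196, 175, 153, 157, 167, 160, 141, 158, 186, 196, 176, 151, 155, 166, 165, 165, 164]
305 [117, 152, 167, 167, 163, 130, 108, 101, 104, 137, 172, 197, 190, 163, 123, 103, 101, 96, 120, 167, 196, 191, 166, 123, 103, 106, 107, 107]
```

Run:
```python
from fit import *
c=capture("wrist");s0=dict(position=[.5214,-.4945,.27],tcp_rot=[[.002,1,.001],[1,-.002,0],[0,.001,-1]]);C=cam(c,s0)
Q=np.array([at_z(C,p,.130) for p in [(131.3,245),(132.2,260),(132.6,275),(133.1,290)]]);print(np.round(Q,4))
k=np.polyfit(Q[:,0],Q[:,1],1);print("slope",k[0],"y at x=.55",np.polyval(k,.5505),"y at .40/.465",np.polyval(k,[.40,.465]))
t=at_z(C,(131,221),.1375);print("tip",t)
st=read_state();p=np.array(st["position"]);R=np.array(st["tcp_rot"]);print(p,R[:,1])
rays={}
for n in ("scene","top"):
    K=cam(capture(n))
    for t in ("hook_tip","hook_seat","shackle_eye","padlock_grip"):
        for r in landmark_of(n,t)[:1]: print(n,t,round(r["p"],2),np.round(r["point"],1)); rays.setdefault(t,[]).append(ray(K,r["point"]))
for t,v in rays.items():
    if len(v)==2: print(t,*tri(v))
```

```text
[[ 0.4641 -0.4085  0.13  ]
 [ 0.4755 -0.4092  0.13  ]
 [ 0.4869 -0.4095  0.13  ]
 [ 0.4982 -0.4099  0.13  ]]
slope -0.03894615062173854 y at x=.55 -0.4120031405315203 y at .40/.465 [-0.40614174 -0.40867324]
tip [ 0.4479624  -0.40845047  0.1375    ]
[ 0.39868694 -0.35059411  0.26924126] [0.02553558 0.99966906 0.00311474]
scene hook_tip 0.73 [314.3 439.3]
scene hook_seat 0.79 [313.1 446.7]
scene shackle_eye 0.75 [247.5 406. ]
scene padlock_grip 0.89 [260.4 404. ]
top hook_tip 0.87 [306.3 454.2]
top hook_seat 0.57 [297.4 455.9]
hook_tip [ 0.45130528 -0.40232577  0.13719102] [np.float64(0.00020812216151088744), np.float64(0.00020812216151075836)]
hook_seat [ 0.47211891 -0.40889214  0.12871376] [np.float64(0.00011873960329718321), np.float64(0.00011873960329702471)]
```

```bash
python3 -m jog '[{"tx":0,"ty":-2.8,"tz":0,"roll":-0.01,"jaw":0},{"tx":0,"ty":-2.8,"tz":0,"roll":0,"jaw":0},{"tx":0,"ty":0,"tz":4,"roll":0,"jaw":0},{"tx":0,"ty":0,"tz":4,"roll":0,"jaw":0},{"tx":0,"ty":0,"tz":4,"roll":0,"jaw":0},{"tx":0,"ty":0,"tz":3.1,"roll":0,"jaw":0},{"tx":0,"ty":0,"tz":0,"roll":0,"jaw":0},{"tx":0,"ty":0,"tz":0,"roll":0,"jaw":0}]'
python3 -m jog '[{"tx":0,"ty":0,"tz":0,"roll":0,"jaw":0},{"tx":0,"ty":0,"tz":0,"roll":0,"jaw":0}]'
cat > chk.py <<'E'
from fit import *
import sys
st=read_state();p=np.array(st["position"]);R=np.array(st["tcp_rot"]);print(np.round(p,4))
eye=p-R[:,2]*.0174
for n in ("scene","top"):
    cc=capture(n);K=cam(cc)
    for t,q in (("hook_tip",[.449,-.4083,.1375]),("hook_seat",[.4706,-.409,.132]),("shackle_eye",eye),("padlock_grip",eye-[0,0,.027])):
        print(n,t,"pred",np.round(proj(K,q),1),[(round(r["p"],2),np.round(r["point"],1).tolist()) for r in landmark_of(n,t)[:2]])
    if n=="scene":
        cv2.imwrite(sys.argv[1],cv2.resize(cc["img"][230:350,360:520,::-1],(800,600),interpolation=3))
E
python3 chk.py pics/s8.png
```

```text
time_s: 28.45
position: [0.3986, -0.4086, 0.1193]
tcp_rot: [[-1.0, 0.016, -0.0], [0.016, 1.0, 0.0], [0.0, 0.0, -1.0]]
force: [1.3, -0.1, -1.7]
opening: 0.456
grasp_force: 30.0
time_s: 28.65
position: [0.3994, -0.4096, 0.1214]
tcp_rot: [[-1.0, 0.016, 0.002], [0.016, 1.0, -0.004], [-0.002, -0.004, -1.0]]
force: [-0.1, -0.8, -1.2]
opening: 0.455
grasp_force: 30.0
[ 0.3994 -0.4096  0.1214]
scene hook_tip pred [316.1 441.9] []
scene hook_seat pred [312.2 446.6] []
scene shackle_eye pred [331.8 431.1] [(0.76, [334.2, 429.5]), (0.59, [248.3, 226.3])]
scene padlock_grip pred [343.8 429.3] [(0.58, [344.3, 431.9]), (0.57, [226.7, 290.3])]
top hook_tip pred [307.3 456.8] [(0.56, [304.8, 453.5])]
top hook_seat pred [298.1 456.4] [(0.64, [297.3, 456.7])]
top shackle_eye pred [328.2 457.6] []
top padlock_grip pred [326.9 454.3] []
```

View pics/s8.png

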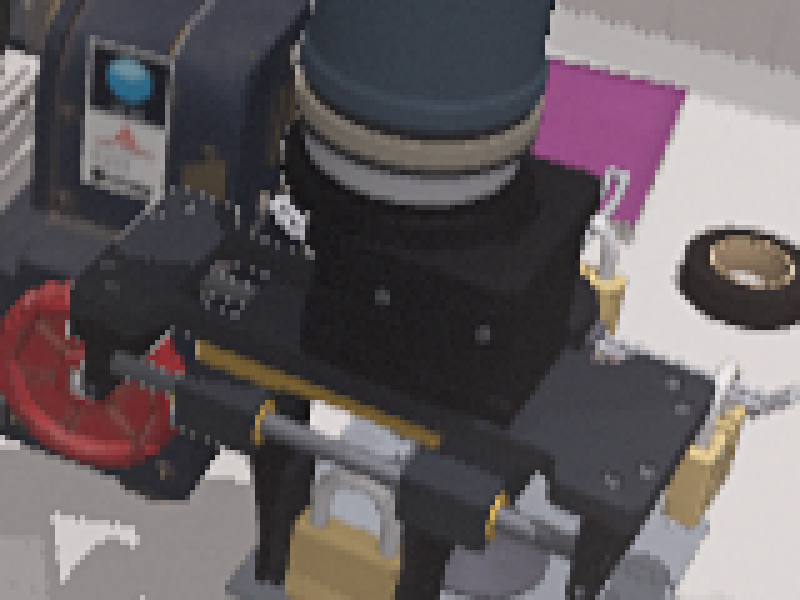

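The padlock is held upright by its edges. Its shackle opening, at about (505,358) in the crop, is clear of the fingers and sits where kinematics predict. I settle and take a reading.

```bash
python3 -m jog '[{"tx":0,"ty":0,"tz":0,"roll":0.022,"jaw":0},{"tx":0,"ty":0,"tz":0,"roll":0,"jaw":0},{"tx":0,"ty":0,"tz":0,"roll":0,"jaw":0},{"tx":0,"ty":0,"tz":0,"roll":0,"jaw":0}]'; python3 -m jog '[{"tx":0,"ty":0,"tz":0,"roll":0,"jaw":0}]'
```

```text
time_s: 29.55
position: [0.3985, -0.4084, 0.1192]
tcp_rot: [[-0.999, 0.038, -0.0], [0.038, 0.999, 0.0], [0.0, 0.0, -1.0]]
force: [-0.4, 0.1, -1.6]
opening: 0.457
grasp_force: 30.0
time_s: 29.65
position: [0.3984, -0.4083, 0.1192]
tcp_rot: [[-0.999, 0.038, -0.0], [0.038, 0.999, 0.0], [0.0, 0.0, -1.0]]
force: [0.6, 0.0, -1.3]
opening: 0.457
grasp_force: 30.0
```

```bash
python3 -m jog '[{"tx":0,"ty":0.2,"tz":0.15,"roll":0,"jaw":0},{"tx":-1.5,"ty":0,"tz":0,"roll":0,"jaw":0},{"tx":-1.5,"ty":0,"tz":0,"roll":0,"jaw":0},{"tx":0,"ty":0,"tz":0,"roll":0,"jaw":0},{"tx":0,"ty":0,"tz":0,"roll":0,"jaw":0},{"tx":0,"ty":0,"tz":0,"roll":0,"jaw":0},{"tx":0,"ty":0,"tz":0,"roll":0,"jaw":0}]'; python3 chk.py pics/s9.png
```

```text
time_s: 30.35
position: [0.4282, -0.4073, 0.1176]
tcp_rot: [[-0.999, 0.038, -0.0], [0.038, 0.999, 0.001], [0.001, 0.0, -1.0]]
force: [-0.2, -0.4, -1.4]
opening: 0.456
grasp_force: 30.0
[ 0.4282 -0.4073  0.1176]
scene hook_tip pred [316.1 441.9] []
scene hook_seat pred [312.2 446.6] []
scene shackle_eye pred [323.5 436.4] [(0.55, [322.5, 435.0])]
scene padlock_grip pred [335.3 434.6] [(0.65, [334.0, 432.8])]
top hook_tip pred [307.3 456.8] [(0.78, [305.4, 459.2])]
top hook_seat pred [298.1 456.4] [(0.94, [299.2, 456.7])]
top shackle_eye pred [315.9 456.1] [(0.33, [298.1, 457.0]), (0.24, [268.7, 206.0])]
top padlock_grip pred [314.8 452.9] []
```

View pics/s9.png

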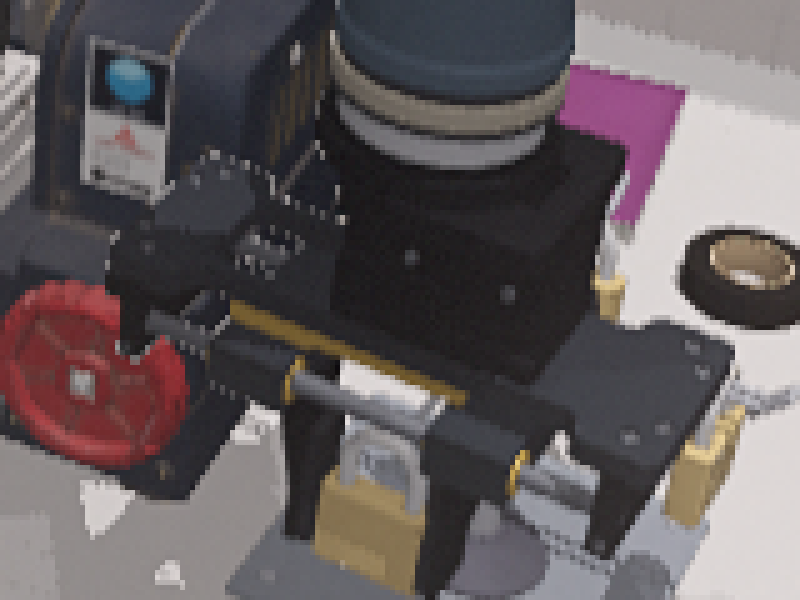

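The hook's straight part shows at crop (430,405), just above the shackle and matching the prediction, so I advance slowly and watch the force.

```bash
python3 -m jog '[{"tx":-0.5,"ty":0,"tz":0,"roll":0,"jaw":0},{"tx":-0.5,"ty":0,"tz":0,"roll":0,"jaw":0},{"tx":0,"ty":0,"tz":0,"roll":0,"jaw":0}]'; python3 -m jog '[{"tx":-0.3,"ty":0,"tz":0,"roll":0,"jaw":0},{"tx":-0.3,"ty":0,"tz":0,"roll":0,"jaw":0},{"tx":0,"ty":0,"tz":0,"roll":0,"jaw":0}]'; python3 -m jog '[{"tx":-0.3,"ty":0,"tz":0,"roll":0,"jaw":0},{"tx":-0.3,"ty":0,"tz":0,"roll":0,"jaw":0},{"tx":0,"ty":0,"tz":0,"roll":0,"jaw":0}]'
```

```text
time_s: 31.15
position: [0.4395, -0.4082, 0.1179]
tcp_rot: [[-0.999, 0.037, 0.001], [0.037, 0.999, -0.001], [-0.001, -0.001, -1.0]]
force: [-0.4, -0.8, -1.4]
opening: 0.457
grasp_force: 30.0
time_s: 31.45
position: [0.445, -0.4082, 0.1178]
tcp_rot: [[-0.999, 0.037, 0.0], [0.037, 0.999, -0.0], [-0.0, -0.0, -1.0]]
force: [0.2, -0.5, -2.8]
opening: 0.457
grasp_force: 30.0
time_s: 31.75
position: [0.451, -0.4085, 0.1178]
tcp_rot: [[-0.999, 0.037, 0.0], [0.037, 0.999, -0.0], [-0.0, -0.0, -1.0]]
force: [-0.3, -0.1, -1.7]
opening: 0.457
grasp_force: 30.0
```

```bash
python3 -m jog '[{"tx":-0.3,"ty":0,"tz":0,"roll":0,"jaw":0},{"tx":-0.3,"ty":0,"tz":0,"roll":0,"jaw":0},{"tx":0,"ty":0,"tz":0,"roll":0,"jaw":0}]'; python3 -m jog '[{"tx":-0.4,"ty":0,"tz":0,"roll":0,"jaw":0},{"tx":-0.4,"ty":0,"tz":0,"roll":0,"jaw":0},{"tx":0,"ty":0,"tz":0,"roll":0,"jaw":0},{"tx":0,"ty":0,"tz":0,"roll":0,"jaw":0}]';python3 chk.py pics/s10.png
```

```text
time_s: 32.05
position: [0.457, -0.4087, 0.1178]
tcp_rot: [[-0.999, 0.038, 0.0], [0.038, 0.999, -0.0], [-0.0, -0.0, -1.0]]
force: [0.2, -0.4, -1.8]
opening: 0.459
grasp_force: 30.0
time_s: 32.45
position: [0.4646, -0.4088, 0.1177]
tcp_rot: [[-0.999, 0.038, -0.0], [0.038, 0.999, -0.0], [0.0, -0.0, -1.0]]
force: [0.2, 0.4, -1.4]
opening: 0.456
grasp_force: 30.0
[ 0.4646 -0.4088  0.1177]
scene hook_tip pred [316.1 441.9] [(0.91, [314.4, 443.5])]
scene hook_seat pred [312.2 446.6] [(0.81, [312.2, 445.6])]
scene shackle_eye pred [312.5 445.4] [(0.57, [310.9, 444.3])]
scene padlock_grip pred [324.2 443.5] [(0.96, [322.2, 444.4])]
top hook_tip pred [307.3 456.8] []
top hook_seat pred [298.1 456.4] [(0.93, [296.1, 455.1])]
top shackle_eye pred [300.7 456.7] [(0.36, [264.9, 441.1])]
top padlock_grip pred [300.  453.4] []
```

```bash
python3 -m jog '[{"tx":0,"ty":0,"tz":0.4,"roll":0,"jaw":0},{"tx":0,"ty":0,"tz":0.4,"roll":0,"jaw":0},{"tx":0,"ty":0,"tz":0,"roll":0,"jaw":0},{"tx":0,"ty":0,"tz":0,"roll":0,"jaw":0}]'; python3 -m jog '[{"tx":0,"ty":0,"tz":0.2,"roll":0,"jaw":0},{"tx":0,"ty":0,"tz":0,"roll":0,"jaw":0}]'; python3 -m jog '[{"tx":0,"ty":0,"tz":0.1,"roll":0,"jaw":0},{"tx":0,"ty":0,"tz":0,"roll":0,"jaw":0}]';  python3 chk.py pics/s11.png
```

```text
time_s: 33.35
position: [0.4643, -0.4087, 0.1094]
tcp_rot: [[-0.999, 0.038, -0.0], [0.038, 0.999, 0.001], [0.0, 0.001, -1.0]]
force: [0.3, 0.2, -1.4]
opening: 0.454
grasp_force: 30.0
time_s: 33.55
position: [0.4644, -0.4088, 0.1076]
tcp_rot: [[-0.999, 0.038, -0.0], [0.038, 0.999, 0.0], [0.0, 0.0, -1.0]]
force: [-0.6, 0.9, -2.6]
opening: 0.458
grasp_force: 30.0
time_s: 33.75
position: [0.4645, -0.4089, 0.1068]
tcp_rot: [[-0.999, 0.038, 0.0], [0.038, 0.999, -0.0], [-0.0, -0.0, -1.0]]
force: [0.1, 0.1, -0.0]
opening: 0.459
grasp_force: 30.0
[ 0.4645 -0.4089  0.1068]
scene hook_tip pred [316.1 441.9] [(0.66, [314.0, 443.3])]
scene hook_seat pred [312.2 446.6] [(0.71, [248.5, 222.8]), (0.68, [310.1, 444.3])]
scene shackle_eye pred [317.3 444.7] [(0.94, [320.8, 445.3])]
scene padlock_grip pred [328.8 442.8] [(0.68, [329.2, 442.5])]
top hook_tip pred [307.3 456.8] []
top hook_seat pred [298.1 456.4] []
top shackle_eye pred [300.4 455.4] [(0.71, [194.6, 229.6])]
top padlock_grip pred [299.7 452.2] []
```

View pics/s11.png

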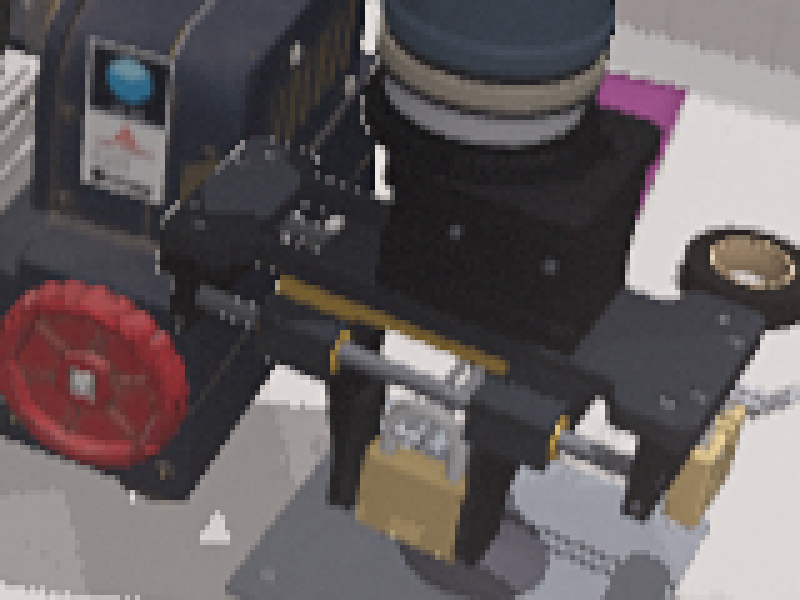

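Upward contact force starts at TCP z 0.1068, where hanging was predicted (0.1066). The picture shows the tip in front of the shackle opening at crop (420,430). I lower a hair more, release and retreat upwards.

```bash
python3 -m jog '[{"tx":0,"ty":0,"tz":0.06,"roll":0,"jaw":0},{"tx":0,"ty":0,"tz":0,"roll":0,"jaw":0}]'; python3 -m jog '[{"tx":0,"ty":0,"tz":0,"roll":0,"jaw":0.5},{"tx":0,"ty":0,"tz":0,"roll":0,"jaw":0.55},{"tx":0,"ty":0,"tz":0,"roll":0,"jaw":0.62},{"tx":0,"ty":0,"tz":0,"roll":0,"jaw":0.66},{"tx":0,"ty":0,"tz":0,"roll":0,"jaw":0.66},{"tx":0,"ty":0,"tz":0,"roll":0,"jaw":0.66},{"tx":0,"ty":0,"tz":0,"roll":0,"jaw":0.66},{"tx":0,"ty":0,"tz":0,"roll":0,"jaw":0.66}]'; python3 chk.py pics/s12.png | grep scene
```

```text
time_s: 34.45
position: [0.4646, -0.409, 0.1064]
tcp_rot: [[-0.999, 0.038, 0.0], [0.038, 0.999, -0.0], [-0.0, -0.0, -1.0]]
force: [-0.5, 0.1, -0.1]
opening: 0.453
grasp_force: 30.0
time_s: 35.25
position: [0.4645, -0.4089, 0.1062]
tcp_rot: [[-0.999, 0.038, 0.0], [0.038, 0.999, -0.0], [-0.0, -0.0, -1.0]]
force: [-0.8, 1.0, 0.4]
opening: 0.658
grasp_force: 0.0
scene hook_tip pred [316.1 441.9] [(0.8, [312.4, 443.4])]
scene hook_seat pred [312.2 446.6] [(0.85, [311.3, 446.6])]
scene shackle_eye pred [317.6 444.6] [(0.62, [315.9, 444.3])]
scene padlock_grip pred [329.1 442.7] [(0.96, [325.7, 438.7])]
```

```bash
python3 -m jog '[{"tx":0,"ty":0,"tz":-1,"roll":0,"jaw":0.66},{"tx":0,"ty":0,"tz":-3,"roll":0,"jaw":0.66},{"tx":0,"ty":0,"tz":-4,"roll":0,"jaw":0.66},{"tx":0,"ty":0,"tz":-4,"roll":0,"jaw":0.66},{"tx":0,"ty":0,"tz":-3,"roll":0,"jaw":0.66},{"tx":0,"ty":4.5,"tz":0,"roll":0,"jaw":0.66},{"tx":3,"ty":3,"tz":0,"roll":0,"jaw":0.66},{"tx":3,"ty":3,"tz":0,"roll":0,"jaw":0.66}]'; python3 -m jog '[{"tx":0,"ty":4.5,"tz":0,"roll":0,"jaw":0.66},{"tx":0,"ty":4.5,"tz":0,"roll":0,"jaw":0.66},{"tx":0,"ty":0,"tz":0,"roll":0,"jaw":0.66},{"tx":0,"ty":0,"tz":0,"roll":0,"jaw":0.66},{"tx":0,"ty":0,"tz":0,"roll":0,"jaw":0.66},{"tx":0,"ty":0,"tz":0,"roll":0,"jaw":0.66}]'
python3 - <<'E'
from fit import *
eye=np.array([.4645,-.4089,.124])
for n in ("scene","top"):
    K=cam(capture(n))
    for t,q in (("hook_tip",[.449,-.4083,.1375]),("hook_seat",[.4706,-.409,.132]),("shackle_eye",eye),("padlock_grip",eye-[0,0,.027])):
        print(n,t,"pred",np.round(proj(K,q),1),[(round(r["p"],2),np.round(r["point"],1).tolist()) for r in landmark_of(n,t)[:2]])
E
```

```text
time_s: 36.55
position: [0.4082, -0.3004, 0.2571]
tcp_rot: [[-0.999, 0.037, 0.001], [0.037, 0.999, -0.001], [-0.001, -0.001, -1.0]]
force: [0.5, 0.0, -0.4]
opening: 0.664
grasp_force: 0.0
time_s: 37.15
position: [0.4124, -0.2132, 0.2564]
tcp_rot: [[-0.999, 0.039, 0.001], [0.039, 0.999, -0.001], [-0.001, -0.001, -1.0]]
force: [-0.3, -0.2, -0.4]
opening: 0.657
grasp_force: 0.0
scene hook_tip pred [316.1 441.9] [(0.79, [312.4, 440.8])]
scene hook_seat pred [312.2 446.6] [(0.56, [311.5, 446.2])]
scene shackle_eye pred [317.4 444.7] [(0.87, [320.5, 446.3])]
scene padlock_grip pred [328.9 442.7] [(0.61, [325.8, 441.3]), (0.41, [243.1, 228.2])]
top hook_tip pred [307.3 456.8] [(0.89, [303.2, 455.4])]
top hook_seat pred [298.1 456.4] [(0.75, [295.7, 457.5])]
top shackle_eye pred [300.4 455.4] [(0.57, [299.7, 455.3])]
top padlock_grip pred [299.7 452.2] [(0.74, [299.7, 456.2])]
```

```bash
python3 -c "
from rig import hand_in
print(hand_in())"
```

```text
the job is handed in; nothing more can be done
None
```

The job is handed in at about 37 s, but `hand_in` returned no verdict: my last measurements put the brass padlock on the empty hook, which points at the front edge within about 0.04 rad, with the other locks still in their pockets when last seen (about 12 s) and the oil bottle not approached; I viewed 12 pictures, two over the limit of 10.

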